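# Clip a plywood blank to the painting board

### The job

Get the long plywood slat ready for painting: lift the clip of the painting board so that it stands well open, lay the slat flat along the middle of the board with its far end pushed in under the open clip, as far as the hinge block or nearly so, then lower the clip so that its lip rests on the slat.

Things in the scene. Friction and masses are not known exactly. Their poses are not given: they have to be found in the camera images.
- slat: The part to clip: a plain flat plywood slat, square ends, 200 (x) x 45 (y) x 8 (z) mm, 50 g, the longest of three plywood blanks (a 120 mm one and a pointed stake stay unused). It lies on the table right of the board, long axis roughly along world x. Origin: centre of its underside; both ends alike. Grip it across its width, at mid-length or up to 30 mm nearer the robot.
- board: Painting board, fixed: dark wooden plate 280 (x) x 200 (y) x 15 (z) mm. Origin: centre of its underside, on the table. x runs towards the clip end, away from the robot; y left. Steel hinge block front face at x = 105 mm; hinge axis along y at x = 115, z = 29. The shut clip's lip crosses at x = 63. Slat belongs along x, y = 0; with its centre at x = -10 its end is well under the clip.
- clip (a joint): Angle of the steel clip (rad): 0 shut, lip on the bare board; grows as its nose, which points to the robot, rises; stop 1.4. Starts nearly shut. Stiff pivot (0.12 N m, 2 N at the thumb grip): it stays where it is left. With the 8 mm slat beneath, the lip rests on it at about 0.155. Plate 90 mm wide, reaching 55 mm from the hinge; at 1.0 the lip is about 50 mm above the board.
- clip_grip (a point): Centre of the clip's thumb grip: steel roll 24 mm long (along board y), 16 mm diameter, on a 16 mm wide neck on the nose, 30 mm above the clip's plate. Clip shut: 50 mm robot-ward of the hinge axis and 32 mm above it (board x = 65, z = 61); it swings about that axis. Pinch it from above by its end faces; it turns between the fingers, so the hand may stay upright. Axes: the board's at joint 0.
Things that resemble listed ones, but are neither listed nor needed, are in the scene too. Leave any blue, green or white look-alike of the slat alone.

How it is judged (in metres and radians):
On the way, in this order (a step that is already met when the one before it is completed fails the run):
1. the clip is lifted well open (above 0.6 rad) (value of joint clip above 0.6 rad), for 0.2 s.
2. the slat lies flat on the board, its end under the still open clip (above 0.5 rad) (x of slat in the frame of board between -0.03 and 0.01 m and y of slat in the frame of board between -0.02 and 0.02 m and z of slat in the frame of board between 0.01 and 0.02 m and angle between the x axis of slat and the x axis of board, either way round below 0.2 rad and angle between slat's own z axis and vertical below 0.06 rad and value of joint clip above 0.5 rad), for 0.2 s.
At the end, for the whole second after the job is handed in: The slat lies flat on the board, along it within 0.2 rad, its centre between x = -30 and +10 mm and within 20 mm of y = 0 in the board's frame (its far end at least 7 mm past the middle of the lip), and the clip is lowered onto it: clip joint between 0.11 and 0.195 rad, everything at rest (x of slat in the frame of board between -0.03 and 0.01 m and y of slat in the frame of board between -0.02 and 0.02 m and z of slat in the frame of board between 0.01 and 0.02 m and angle between the x axis of slat and the x axis of board, either way round below 0.2 rad and angle between slat's own z axis and vertical below 0.06 rad and value of joint clip between 0.11 and 0.195 rad and linear speed of slat below 0.02 m/s and velocity of joint clip below 0.05 rad/s); the robot touches nothing.
It also fails if it takes over 64 s, if anything falls off the work surface, if the arm or the gripper's body presses on something with over 40 N, if the wrist force passes 120 N, or if a joint passes its speed limit or range.

### The arm

A 6-joint arm with a two-finger parallel gripper is mounted at the origin on the work surface. World frame = base frame: x ahead of the robot, y to its left, z up, the work surface at z = 0. Lengths are in m, angles in degrees, forces in N, time in s.
With the tool pointing down it reaches from about 0.35 to 0.875 m from the base axis. Payload 4.2 kg.
Tool frame: the origin (TCP) lies at the very end of the fingers, on their centre line; the grasp point (between the pads) lies 19 mm behind it (r.grip_point_offset is the distance from the TCP to the grasp point, in m); z points along the fingers, y is the line along which they close (so a half turn about z gives the same grasp; the last joint's range is limited). The gripper opens to 87 mm and grips with 3 to 60 N. Pads are 19 mm wide; open, the fingers measure 117 mm over their backs; the gripper's body (75 mm by 190 mm) begins 51 mm behind the grasp point.
Start: joints at [-60.47, 22.042, 0.453, 0, -68.411, -14.817], TCP at [0.159, -0.604, 0.223] pointing down, gripper open.
Joint ranges: [-179.83, 179.83], [-69.29, 118.12], [-61.27, 80.66], [-181.25, 117.63], [-171.15, -9.14], [-177.46, 177.46]. Speed limits (degrees/s): [159.86, 159.86, 180, 180, 180, 180].

### API

Orientations are given as a 3x3 rotation matrix whose columns are the frame's x, y, z axes.
In Python, from station import r gives the robot as it stands.
- The arm moves only by the tool move_arm, never from a script. Its argument "series" is a list of rows, each a list of 3 entries, a list of its own where there are three numbers: the turn, a rotation vector about the tool's x, y, z as a fraction of full scale, then the shift along the tool's x, y, z as a fraction of full scale, then the opening, from 0 (shut) to 1 (fully open). A call has 1 to 12 rows; each row shifts and turns the commanded pose from where the row before left it, along the tool's axes as they then stand; what a row does not reach is not made up. Full scale, the value 1, is 0.5 m for a shift and 0.1 rad for a turn. A row lasts 1/10 s, in which the tool goes at most 50 mm and 8.59 degrees, less where a joint would pass 70% of its speed; a pose out of reach is approached as far as the arm can. A call with a number of a shift or a turn outside -1 to 1 is refused whole. A call with a gripper value outside its range is refused whole. The fingers move at their own pace and stop on an object; the grip force is fixed at half the most. Time passes only in rows, so rows that do not move let the fingers close. It gives the time, the measured TCP pose, the force, the opening and the grip force at its end, in the units of the state.
- r.sense(): the state, without advancing time (a new reading comes with each control period).
- r.capture(name): name is "scene" or "side" or "wrist"; returns a dict with "img" (480x640x3 uint8, red, green, blue), "fx", "fy", "cx", "cy" (pixels), "origin" and "orientation" of the camera in the world. Camera axes: x right, y up, looking along -z (the intrinsics and any distortion apply to the point x, -y, -z); pixel columns grow to the right and rows downward; lengths in m; the calibration is good to about 2 mm. A picture is of the moment at which its call begins. There is no depth.
- r.finish_job(): hands the job in; it is judged then, once.
Trained networks look in the newest picture that a camera, given by its name, has taken for a name from the list of things; names that differ only in an ending like _2 or _b are one class to them, and where a whole thing is asked for, a point or a joint stands for the part that bears it (a point fixed in the world has none). Each returns a list of dicts, best first, with "score" (0 to 1); they miss things now and then, are a little off and sometimes report something else, mostly with a low value. They report only what shows in the picture. A call takes as long as a camera call. They do not tell look-alikes from the thing itself.
- r.cut_out(target, camera): "pixels" (480x640 bool, what is visible of it) and "centre" ([column, row] in pixels, amid what is visible of it).
- r.pinpoint(target, camera): "centre" ([column, row] in pixels: a listed point, or the origin of a listed thing).
The state is a dict: "time_s": time; "joints": joint angles; "joint_velocities": joint speeds; "effort": joint torques, N m; "tcp_pos": TCP position; "ee_rot": TCP orientation; "wrist_force": force on the tool from outside, world axes, zero at the start; "moment": the same for the moment, N m; "gripper_width": opening from 0.0 (shut) to 1.0 (fully open); "gripper_force": force on a finger pad.
Only numpy, scipy, OpenCV 4.12 (cv2) and the standard library are available. Lean on these libraries where they do the work, as an engineer would, in place of code of your own. Each camera call takes 0.05 s, during which the arm holds its last target. There are 200 camera calls.

## Working session

There is one attempt and no reset: what is moved stays moved. The work goes in short steps, Python scripts to look and compute and a tool call to move; the robot and the scene stay as the last step left them, time stands still between calls to the robot, and variables do not carry over. Pictures are saved under pics/ and viewed, at most 10 in all, crops included, and the job is handed in when it is done.

Besides the shell and the picture viewer there is one more tool, called after "Request:" as a command line: name --argument value ..., lists and objects as JSON in quotes. move_arm: Moves the arm, as the interface text tells. Its arguments: {"type":"object","properties":{"series":{"type":"array"}},"required":["series"]}

```bash
mkdir -p pics
cat > h.py <<'E'
from station import r
import numpy as np, cv2
def cap(n,f=None):
    c=r.capture(n)
    if f: cv2.imwrite('pics/'+f,c['img'][:,:,::-1])
    return c
def ray(c,p):
    d=np.array([(p[0]-c['cx'])/c['fx'],-(p[1]-c['cy'])/c['fy'],-1.])
    return np.array(c['origin']),np.array(c['orientation'])@d
def onz(c,p,z):
    o,d=ray(c,p); return o+d*(z-o[2])/d[2]
def proj(c,P):
    q=np.array(c['orientation']).T@(np.array(P)-c['origin'])
    return [c['cx']+c['fx']*q[0]/-q[2], c['cy']-c['fy']*q[1]/-q[2]]
E
python3 - <<'E'
from h import *
for n in('scene','side'):
    c=cap(n,n+'0.png'); print(n,{k:(np.round(v,3).tolist()) for k,v in c.items() if k!='img'})
    for t in('slat','board','clip','clip_grip'):
        for d in r.cut_out(t,n)[:4]:
            z={'slat':.008,'board':.015}.get(t,.05); print(t,'cut',round(d['score'],2),np.round(d['centre']),d['pixels'].sum(),onz(c,d['centre'],z).round(3))
        for d in r.pinpoint(t,n)[:4]: print(t,'pin',round(d['score'],2),np.round(d['centre'],1),onz(c,d['centre'],{'clip_grip':.062}.get(t,0)).round(3))
print(r.sense()['ee_rot'])
E
```

```text
scene {'fx': 573.077, 'fy': 573.077, 'cx': 323.628, 'cy': 247.831, 'origin': [1.064, -0.868, 0.963], 'orientation': [[0.788, -0.396, 0.472], [0.615, 0.53, -0.583], [-0.019, 0.75, 0.661]]}
slat cut 0.96 [217. 290.] 1285 [ 0.275 -0.294  0.008]
slat cut 0.88 [317. 306.] 1440 [ 0.493 -0.191  0.008]
slat cut 0.8 [359. 168.] 598 [0.244 0.321 0.008]
slat cut 0.6 [154. 383.] 1834 [ 0.361 -0.551  0.008]
slat pin 0.86 [316.7 302.4] [ 0.481 -0.178  0.   ]
slat pin 0.85 [357.4 168. ] [0.235 0.328 0.   ]
slat pin 0.79 [154.1 377.6] [ 0.346 -0.54   0.   ]
slat pin 0.61 [217.3 292.9] [ 0.275 -0.294 -0.   ]
board cut 0.75 [415. 234.] 5868 [0.544 0.149 0.015]
board pin 0.86 [411.5 236.8] [0.533 0.151 0.   ]
clip cut 0.9 [440. 238.] 739 [0.617 0.135 0.05 ]Traceback (most recent call last):
  File "<stdin>", line 7, in <module>
ValueError: it knows: board, clip_grip, slat
```

Run:
```python
from h import *
for n in('scene','side'):
    c=cap(n,n+'0.png')
    if n=='side': print({k:(np.round(v,3).tolist()) for k,v in c.items() if k!='img'})
    for t in('slat','board','clip_grip'):
        for d in r.cut_out(t,n)[:5]:
            z={'slat':.008,'board':.015}.get(t,.05); print(n,t,'cut',round(d['score'],2),np.round(d['centre']),d['pixels'].sum(),onz(c,d['centre'],z).round(3))
            if t!='clip_grip':
                (m,s,a)=cv2.minAreaRect(np.array([onz(c,p[::-1],z)[:2] for p in np.argwhere(d['pixels'])],np.float32)*1000); print('   rect',np.round(m),np.round(s),round(a,1))
        for d in r.pinpoint(t,n)[:4]: print(n,t,'pin',round(d['score'],2),np.round(d['centre'],1),onz(c,d['centre'],{'clip_grip':.062}.get(t,0)).round(3))
print(r.sense()['ee_rot'])
```

```text
scene slat cut 0.94 [357. 169.] 616 [0.245 0.311 0.008]
   rect [246. 311.] [ 48. 213.] 28.5
scene slat cut 0.81 [219. 289.] 1360 [ 0.275 -0.287  0.008]
   rect [ 275. -298.] [203.  52.] 11.1
scene slat cut 0.79 [152. 380.] 1908 [ 0.353 -0.548  0.008]
   rect [ 342. -544.] [ 48. 206.] 74.0
scene slat cut 0.66 [317. 304.] 1414 [ 0.488 -0.186  0.008]
   rect [ 488. -180.] [ 49. 203.] 82.8
scene slat pin 0.93 [319.7 306.4] [ 0.494 -0.183  0.   ]
scene slat pin 0.72 [155.5 379.7] [ 0.352 -0.542  0.   ]
scene slat pin 0.72 [356.  167.7] [0.23  0.327 0.   ]
scene slat pin 0.7 [216.3 292.5] [ 0.272 -0.295  0.   ]
scene board cut 0.66 [417. 236.] 5880 [0.55  0.145 0.015]
   rect [531. 143.] [212. 284.] 89.9
scene board pin 0.83 [412.4 234.9] [ 0.53   0.159 -0.   ]
scene clip_grip cut 0.64 [442. 235.] 641 [0.617 0.149 0.05 ]
scene clip_grip pin 0.88 [435.7 225.6] [0.592 0.157 0.062]
{'fx': 595.404, 'fy': 595.404, 'cx': 318.595, 'cy': 234.383, 'origin': [0.33, 0.979, 1.324], 'orientation': [[-0.996, 0.053, -0.067], [-0.084, -0.747, 0.66], [-0.015, 0.663, 0.748]]}
side slat cut 0.96 [362. 158.]
[... 362 characters left out ...]
t pin 0.95 [382.8 213.6] [ 0.259 -0.286  0.   ]
side slat pin 0.86 [304.9 238.1] [ 0.487 -0.171  0.   ]
side slat pin 0.77 [359.7 156.9] [ 0.339 -0.543  0.   ]
side board cut 0.7 [279. 327.] 7426 [0.523 0.152 0.015]
   rect [528. 156.] [282. 210.] 0.2
side board pin 0.82 [276.5 326.8] [0.531 0.141 0.   ]
side clip_grip cut 0.75 [244. 323.] 709 [0.607 0.167 0.05 ]
side clip_grip cut 0.3 [304. 237.] 864 [ 0.483 -0.132  0.05 ]
side clip_grip pin 0.58 [250.  316.3] [0.592 0.155 0.062]
side clip_grip pin 0.19 [304.8 235.1] [ 0.481 -0.128  0.062]
[[-9.67214026e-01 -2.53962651e-01  5.72256467e-06]
 [-2.53962650e-01  9.67214025e-01  3.59948525e-05]
 [-1.46762930e-05  3.33614086e-05 -9.99999999e-01]]
```

View pics/scene0.png

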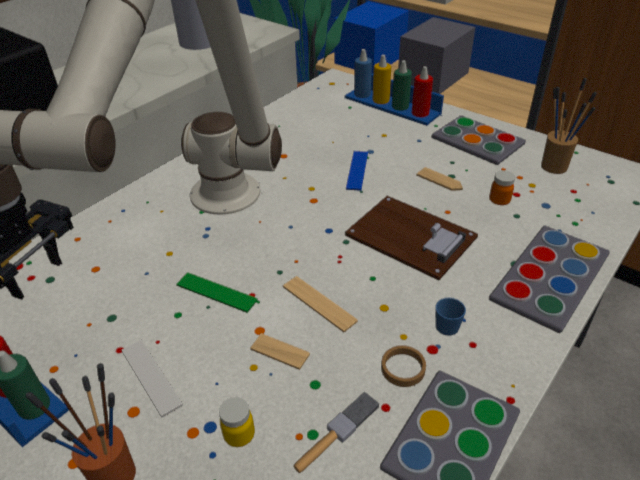

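View pics/side0.png

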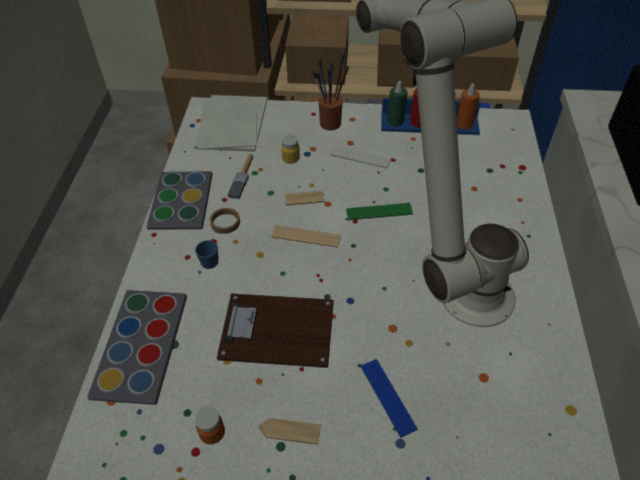

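The wooden slat could be confused with these (scene pixels): the long plain slat (318,304), the 120 mm blank (280,350), the stake (440,178), green (218,291), blue (357,169) and white (152,378). I choose (318,304), which is the only plain wood about 200 mm long and lies right of the board. The board is at (412,235), with its clip at (440,240). I'll move above the slat for a close check on the way to the clip.

Request:
move_arm --series '[[[0,0,0.86],[0,0,0],1],[[0,0,0.86],[0,0,0],1],[[0,0,0.85],[0,0,0],1],[[0,0,0],[-0.06,0.078,0],1],[[0,0,0],[-0.06,0.078,0],1],[[0,0,0],[-0.06,0.078,0],1],[[0,0,0],[-0.06,0.078,0],1],[[0,0,0],[-0.06,0.078,0],1],[[0,0,0],[-0.06,0.078,0],1],[[0,0,0],[-0.06,0.078,0],1],[[0,0,0],[-0.06,0.078,0],1],[[0,0,0],[-0.05,0.06,0],1]]'

```text
time_s: 2.2
tcp_pos: [0.4251, -0.2604, 0.223]
ee_rot: [[-1.0, -0.001, 0.001], [-0.001, 1.0, -0.0], [-0.001, -0.0, -1.0]]
wrist_force: [0.6, -0.3, -0.6]
gripper_width: 1.002
gripper_force: 0.0
```

Run:
```python
from h import *
c=cap('wrist','w1.png')
print(np.round(c['origin'],3))
print(r.sense()['tcp_pos'],r.sense()['ee_rot'])
for d in r.cut_out('slat','wrist'):
    m,s,a=cv2.minAreaRect(np.array([onz(c,p[::-1],.008)[:2] for p in np.argwhere(d['pixels'])],np.float32)*1000); print(d['score'],d['centre'],m,s,a)
for d in r.pinpoint('slat','wrist'): print(d['score'],d['centre'],onz(c,d['centre'],0))
```

```text
[ 0.354 -0.26   0.386]
[ 0.42815598 -0.25808787  0.22299905] [[-9.99983943e-01 -4.58328328e-03  3.33268019e-03]
 [-4.58314790e-03  9.99989496e-01  4.82580597e-05]
 [-3.33286637e-03  3.29831186e-05 -9.99994445e-01]]
0.9 [288.7, 74.2] (297.6807861328125, -288.7843933105469) (143.0747833251953, 46.534969329833984) 11.303698539733887
0.71 [398.6, 233.2] (483.22698974609375, -178.30255126953125) (46.670841217041016, 200.5094451904297) 82.7796859741211
0.7 [35.1, 109.0] (337.1130065917969, -541.241943359375) (50.68867874145508, 200.59898376464844) 74.45785522460938
0.74 [37.4, 115.1] [ 0.33269324 -0.5450824   0.        ]
0.73 [391.1, 255.5] [ 0.48224565 -0.17778443  0.        ]
0.6 [280.8, 45.3] [ 0.26792334 -0.29615273  0.        ]
```

View pics/w1.png

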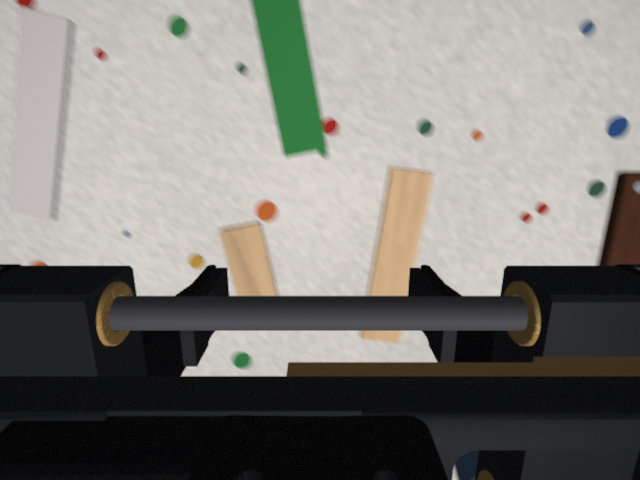

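The crop confirms it: the plain wood piece at (398,233) measures 200 mm, and the short blank at (250,260) is a different piece. Slat centre is about (0.483, -0.178), yaw -7°. Next is the clip.

Request:
move_arm --series '[[[0,0,0],[-0.047,0.083,0],1],[[0,0,0],[-0.047,0.083,0],1],[[0,0,0],[-0.047,0.083,0],1],[[0,0,0],[-0.047,0.083,0],1],[[0,0,0],[-0.047,0.083,0],1],[[0,0,0],[-0.047,0.083,0],1],[[0,0,0],[-0.047,0.083,0],1],[[0,0,0],[-0.047,0.083,0],1],[[0,0,0],[-0.047,0.083,0],1],[[0,0,0],[-0.047,0.083,0],1],[[0,0,0],[0,0,0],1],[[0,0,0],[0,0,0],1]]'

```text
time_s: 3.55
tcp_pos: [0.659, 0.152, 0.2214]
ee_rot: [[-1.0, 0.0, -0.002], [0.0, 1.0, -0.001], [0.002, -0.001, -1.0]]
wrist_force: [0.2, -0.5, 0.5]
gripper_width: 1.003
gripper_force: 0.0
```

Run:
```python
from h import *
c=cap('wrist','w2.png')
print(np.round(c['origin'],3))
print(r.sense()['tcp_pos'],r.sense()['ee_rot'])
for t,z in(('board',.015),('clip_grip',.05)):
  for d in r.cut_out(t,'wrist')[:2]:
    m,s,a=cv2.minAreaRect(np.array([onz(c,p[::-1],z)[:2] for p in np.argwhere(d['pixels'])],np.float32)*1000); print(t,d['score'],d['centre'],m,s,a)
  for d in r.pinpoint(t,'wrist')[:2]: print(t,d['score'],d['centre'],onz(c,d['centre'],0 if t=='board' else .062))
```

```text
[0.589 0.153 0.384]
[0.65871455 0.15114591 0.22197597] [[-9.99998425e-01  1.17450568e-03 -1.33093304e-03]
 [ 1.17557743e-03  9.99998985e-01 -8.04769729e-04]
 [ 1.32998648e-03 -8.06333076e-04 -9.99998790e-01]]
board 0.79 [317.2, 100.9] (566.6796264648438, 150.3001251220703) (199.50502014160156, 198.1778564453125) 89.9652099609375
board 0.89 [318.6, 71.0] [0.52440405 0.15296621 0.        ]
clip_grip 0.79 [315.0, 170.0] (613.5125732421875, 150.37576293945312) (85.5645523071289, 59.322837829589844) 89.99486541748047
clip_grip 0.79 [312.7, 142.4] [0.59185303 0.14784588 0.062     ]
```

View pics/w2.png

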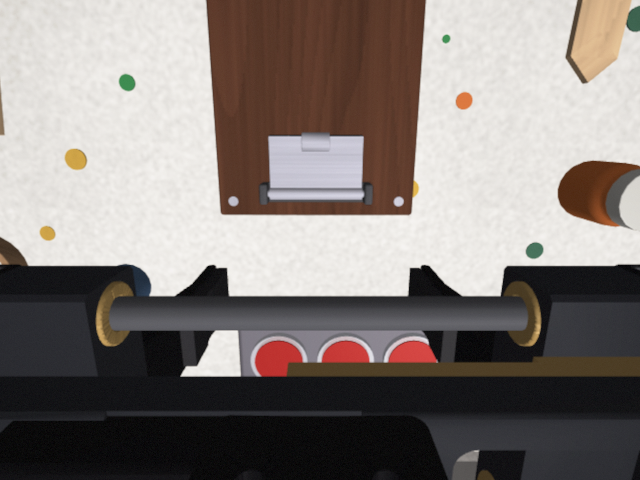

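The wrist view shows the clip plate at columns 268–363, the thumb grip roll at (315,142), the hinge rod at row 194 and the board's far edge at row 213. The board is square to the world axes.

Run:
```python
from h import *
c=cap('wrist')
for p,z in(((315.5,142),.066),((316.5,213),.015),((222,213.5),.015),((411,213.5),.015),((316,194),.030)): print(p,onz(c,p,z).round(4))
```

```text
(315.5, 142) [0.5916 0.1494 0.066 ]
(316.5, 213) [0.6642 0.1498 0.015 ]
(222, 213.5) [0.6645 0.051  0.015 ]
(411, 213.5) [0.6649 0.2487 0.015 ]
(316, 194) [0.6419 0.1495 0.03  ]
```

Request:
move_arm --series '[[[0,0,0],[0.068,-0.002,0],1],[[0,0,0],[0.068,-0.002,0.04],1],[[0,0,0],[0,0,0.08],1],[[0,0,0],[0,0,0.08],1],[[0,0,0],[0,0,0.08],1],[[0,0,0],[0,0,0.05],1],[[0,0,0],[0,0,0.022],1],[[0,0,0],[0,0,0],1],[[0,0,0],[0,0,0],1]]'

```text
time_s: 4.75
tcp_pos: [0.592, 0.1506, 0.0481]
ee_rot: [[-1.0, 0.0, 0.003], [0.0, 1.0, 0.001], [-0.003, 0.001, -1.0]]
wrist_force: [-0.2, 0.7, 0.7]
gripper_width: 1.0
gripper_force: 0.0
```

Run:
```python
from h import *
c=cap('side'); s=r.sense(); print(s['tcp_pos'])
g=np.array(s['tcp_pos'])+[0,0,.019]; u,v=map(int,proj(c,g)); print(u,v,r.pinpoint('clip_grip','side')[:1])
i=c['img'][v-60:v+60,u-80:u+80,::-1]; a=cv2.resize(i,None,fx=5,fy=5,interpolation=2)
cv2.circle(a,(400,300),4,(0,0,255),1); cv2.imwrite('pics/s2.png',a)
```

```text
[0.59227129 0.15084587 0.04851185]
249 313 [{'centre': [249.6, 315.2], 'score': 0.44}]
```

View pics/s2.png

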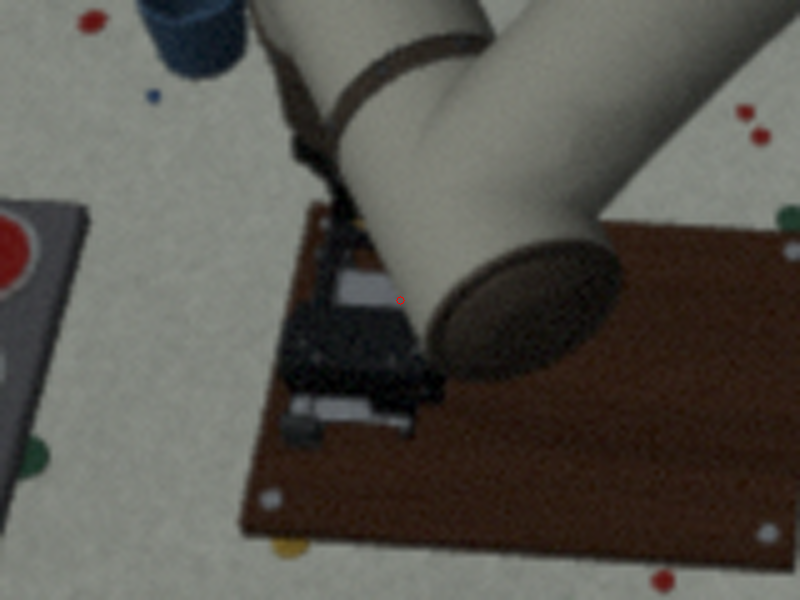

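The arm hides the grip in this view, but the fingers straddle the clip. I'll close on the roll.

Request:
move_arm --series '[[[0,0,0],[0.001,-0.002,0.008],1],[[0,0,0],[0,0,0],0],[[0,0,0],[0,0,0],0],[[0,0,0],[0,0,0],0],[[0,0,0],[0,0,0],0],[[0,0,0],[0,0,0],0],[[0,0,0],[0,0,0],0],[[0,0,0],[0,0,0],0],[[0,0,0],[0,0,0],0]]'

```text
time_s: 5.75
tcp_pos: [0.5904, 0.1494, 0.0425]
ee_rot: [[-1.0, 0.0, -0.0], [0.0, 1.0, -0.0], [0.0, -0.0, -1.0]]
wrist_force: [-0.6, -0.4, -0.4]
gripper_width: 0.357
gripper_force: 0.0
```

Request:
move_arm --series '[[[0,0,0],[0,0,0],0],[[0,0,0],[0,0,0],0],[[0,0,0],[0,0,0],0]]'

```text
time_s: 6.05
tcp_pos: [0.5904, 0.1495, 0.0425]
ee_rot: [[-1.0, 0.0, 0.0], [0.0, 1.0, 0.0], [-0.0, 0.0, -1.0]]
wrist_force: [0.0, 0.8, 0.1]
gripper_width: 0.27
gripper_force: 30.0
```

Held: 0.27 × 87 mm is about 24 mm, which matches the roll. Now I lift along the arc.

Request:
move_arm --series '[[[0,0,0],[-0.009,0,-0.012],0],[[0,0,0],[-0.0106,0,-0.0106],0],[[0,0,0],[-0.012,0,-0.0092],0],[[0,0,0],[-0.0128,0,-0.0076],0],[[0,0,0],[-0.0138,0,-0.006],0],[[0,0,0],[-0.0144,0,-0.0042],0],[[0,0,0],[-0.015,0,-0.0024],0],[[0,0,0],[-0.015,0,-0.0004],0],[[0,0,0],[0,0,0],0],[[0,0,0],[0,0,0],0]]'

```text
time_s: 7.05
tcp_pos: [0.642, 0.1494, 0.0698]
ee_rot: [[-1.0, -0.0, 0.001], [-0.0, 1.0, -0.0], [-0.001, -0.0, -1.0]]
wrist_force: [-3.6, 2.6, 3.3]
gripper_width: 0.275
gripper_force: 30.0
```

Request:
move_arm --series '[[[0,0,0],[0,0,0],1],[[0,0,0],[0,0,0],1],[[0,0,0],[0,0,0],1],[[0,0,0],[0,0,0],1],[[0,0,0],[0,0,-0.02],1],[[0,0,0],[0,0,-0.08],1],[[0,0,0],[0,0,-0.1],1],[[0,0,0],[0,0,-0.1],1],[[0,0,0],[0.0435,-0.0815,0],1],[[0,0,0],[0.0435,-0.0815,0],1],[[0,0,0],[0.0435,-0.0815,0],1],[[0,0,0],[0.0435,-0.0815,0],1]]'

```text
time_s: 8.25
tcp_pos: [0.5538, -0.015, 0.2199]
ee_rot: [[-1.0, -0.001, 0.002], [-0.001, 1.0, 0.0], [-0.002, 0.0, -1.0]]
wrist_force: [0.9, -0.5, -0.1]
gripper_width: 1.006
gripper_force: 0.0
```

Request:
move_arm --series '[[[0,0,0],[0.0435,-0.0815,0],1],[[0,0,0],[0.0435,-0.0815,0],1],[[0,0,0],[0.0435,-0.0815,0],1],[[0,0,0],[0.0435,-0.0815,0],1],[[0,0,0.61],[0,0,0],1],[[0,0,0.61],[0,0,0],1],[[0,0,0],[0,0,0],1]]'

```text
time_s: 8.95
tcp_pos: [0.4676, -0.1771, 0.2197]
ee_rot: [[-0.992, 0.123, 0.002], [0.123, 0.992, -0.0], [-0.002, -0.0, -1.0]]
wrist_force: [-0.2, 0.0, -0.0]
gripper_width: 1.002
gripper_force: 0.0
```

Run:
```python
from h import *
s=r.sense();print(s['tcp_pos'],s['ee_rot'])
c=cap('side','s3.png')
for n in('wrist','scene','side'):
  c=cap(n)
  for d in r.cut_out('slat',n):
    m,s,a=cv2.minAreaRect(np.array([onz(c,p[::-1],.008)[:2] for p in np.argwhere(d['pixels'])],np.float32)*1000)
    if m[0]>400: print(n,round(d['score'],2),np.round(m),np.round(s),round(a,1))
c=cap('scene'); cv2.imwrite('pics/clip.png',cv2.resize(c['img'][160:300,340:500,::-1],None,fx=4,fy=4,interpolation=2))
```

```text
[ 0.46756953 -0.17714257  0.21968202] [[-9.92444641e-01  1.22683013e-01  1.58498299e-03]
 [ 1.22682642e-01  9.92445898e-01 -3.29486627e-04]
 [-1.61343228e-03 -1.32547337e-04 -9.99998690e-01]]
wrist 0.79 [ 477. -177.] [ 47. 185.] 82.7
scene 0.88 [ 488. -181.] [ 53. 206.] 84.2
side 0.61 [ 485. -172.] [ 56. 204.] 82.8
```

View pics/clip.png

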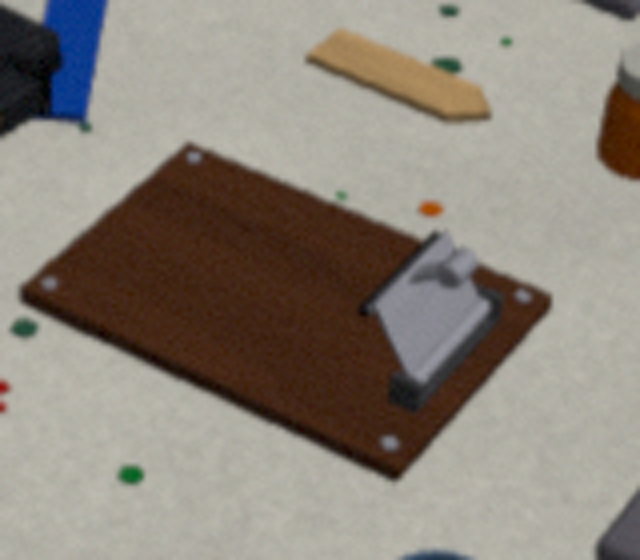

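The clip stands open: lip edge at about (365,305) in the crop, well above the board. Now the slat grasp.

Request:
move_arm --series '[[[0,0,0],[0,0,0.08],1],[[0,0,0],[0,0,0.1],1],[[0,0,0],[0,0,0.1],1],[[0,0,0],[0,0,0.08],1],[[0,0,0],[0,0,0.05],1],[[0,0,0],[0,0,0.013],1],[[0,0,0],[0,0,0.01],1],[[0,0,0],[0,0,0],1],[[0,0,0],[0,0,0],0.4],[[0,0,0],[0,0,0],0],[[0,0,0],[0,0,0],0],[[0,0,0],[0,0,0],0]]'

```text
time_s: 10.55
tcp_pos: [0.468, -0.1766, 0.0029]
ee_rot: [[-0.993, 0.122, 0.001], [0.122, 0.993, -0.0], [-0.001, 0.0, -1.0]]
wrist_force: [-0.4, -0.5, 0.4]
gripper_width: 0.721
gripper_force: 0.0
```

Request:
move_arm --series '[[[0,0,0],[0,0,0],0],[[0,0,0],[0,0,0],0],[[0,0,0],[0,0,0],0],[[0,0,0],[0,0,0],0]]'

```text
time_s: 10.95
tcp_pos: [0.4677, -0.1765, 0.0023]
ee_rot: [[-0.993, 0.122, -0.0], [0.122, 0.993, -0.0], [0.0, -0.0, -1.0]]
wrist_force: [0.5, -0.1, 1.4]
gripper_width: 0.51
gripper_force: 30.0
```

Request:
move_arm --series '[[[0,0,0],[0,0,-0.04],0],[[0,0,0],[0,0,-0.08],0],[[0,0,0],[0,0,-0.08],0],[[0,0,-0.61],[0,0,0],0],[[0,0,-0.61],[0,0,0],0],[[0,0,0],[0.0045,0.07,0],0],[[0,0,0],[0.0045,0.09,0],0],[[0,0,0],[0.0045,0.09,0],0],[[0,0,0],[0.0045,0.09,0],0],[[0,0,0],[0.0045,0.09,0],0],[[0,0,0],[0.0045,0.09,0],0],[[0,0,0],[0.0045,0.08,0],0]]'

```text
time_s: 12.15
tcp_pos: [0.4514, 0.1254, 0.1022]
ee_rot: [[-1.0, -0.001, 0.0], [-0.001, 1.0, 0.0], [-0.0, 0.0, -1.0]]
wrist_force: [1.5, -0.4, -0.8]
gripper_width: 0.51
gripper_force: 30.0
```

Request:
move_arm --series '[[[0,0,0],[0,0.052,0],0],[[0,0,0],[0,0,0],0],[[0,0,0],[0,0,0],0]]'

```text
time_s: 12.45
tcp_pos: [0.4514, 0.1496, 0.1019]
ee_rot: [[-1.0, -0.001, -0.001], [-0.001, 1.0, -0.001], [0.001, -0.001, -1.0]]
wrist_force: [-1.0, -0.0, -1.2]
gripper_width: 0.509
gripper_force: 30.0
```

Run:
```python
from h import *
s=r.sense();print(s['tcp_pos'],s['ee_rot'],s['gripper_width'])
for n in('scene','wrist','side'):
  c=cap(n)
  for d in r.cut_out('slat',n):
    m,s,a=cv2.minAreaRect(np.array([onz(c,p[::-1],.107)[:2] for p in np.argwhere(d['pixels'])],np.float32)*1000)
    print(n,round(d['score'],2),np.round(d['centre']),np.round(m),np.round(s),round(a,1))
c=cap('scene'); cv2.imwrite('pics/carry.png',cv2.resize(c['img'][130:300,300:500,::-1],None,fx=3.5,fy=3.5,interpolation=2))
```

```text
[0.4514495  0.14961441 0.10190474] [[-9.99999065e-01 -9.24262179e-04 -1.00761457e-03]
 [-9.23731453e-04  9.99999434e-01 -5.27053796e-04]
 [ 1.00810114e-03 -5.26122538e-04 -9.99999353e-01]] 0.5087549863031795
scene 0.98 [355. 164.] [329. 188.] [ 41. 189.] 28.5
scene 0.92 [402. 201.] [472. 146.] [ 52. 200.] 89.7
scene 0.65 [216. 291.] [ 357. -356.] [181.  46.] 10.9
scene 0.59 [153. 378.] [ 416. -578.] [ 40. 184.] 74.5
wrist 0.68 [464.   3.] [333. 207.] [15.  7.] 89.9
wrist 0.62 [321. 211.] [428. 149.] [ 45. 122.] 89.7
side 0.98 [390. 400.] [247. 368.] [ 46. 186.] 28.8
side 0.73 [280. 307.] [469. 153.] [ 51. 202.] 88.8
side 0.72 [358. 158.] [ 339. -421.] [ 48. 186.] 73.2
side 0.54 [356. 213.] [ 334. -180.] [64. 43.] 11.9
```

View pics/carry.png

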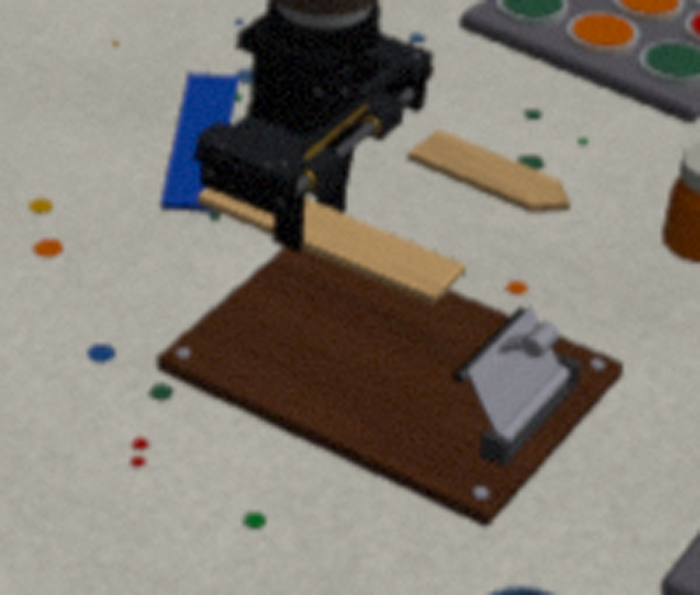

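The slat is held level and aligned with the board, centre about (0.470, 0.150). The clip is open.

Request:
move_arm --series '[[[0,0,0],[0,0,0.06],0],[[0,0,0],[0,0,0.06],0],[[0,0,0],[0,0,0.03],0],[[0,0,0],[0,0,0.01],0],[[0,0,0],[-0.02,0,0],0],[[0,0,0],[-0.026,0,0],0],[[0,0,0],[-0.026,0,0],0],[[0,0,0],[-0.022,0,0],0],[[0,0,0],[0,0,0],0],[[0,0,0],[0,0,0.005],0],[[0,0,0],[0,0,0.003],0],[[0,0,0],[0,0,0],0]]'

```text
time_s: 14.0
tcp_pos: [0.4982, 0.1492, 0.018]
ee_rot: [[-1.0, 0.0, -0.001], [0.0, 1.0, -0.001], [0.001, -0.001, -1.0]]
wrist_force: [0.0, -0.5, 0.1]
gripper_width: 0.507
gripper_force: 30.0
```

Request:
move_arm --series '[[[0,0,0],[0,0,0.001],0],[[0,0,0],[0,0,0.001],0],[[0,0,0],[0,0,0],0],[[0,0,0],[0,0,0],0.9],[[0,0,0],[0,0,0],0.9],[[0,0,0],[0,0,0],0.9],[[0,0,0],[0,0,0],0.9],[[0,0,0],[0,0,-0.04],1],[[0,0,0],[0,0,-0.1],1],[[0,0,0],[0,0,-0.1],1],[[0,0,0],[0,0,-0.1],1],[[0,0,0],[0,0,-0.06],1]]'

```text
time_s: 15.2
tcp_pos: [0.5002, 0.1499, 0.2219]
ee_rot: [[-1.0, -0.0, 0.006], [-0.0, 1.0, 0.003], [-0.006, 0.003, -1.0]]
wrist_force: [0.0, 0.6, -0.1]
gripper_width: 0.997
gripper_force: 0.0
```

Request:
move_arm --series '[[[0,0,0],[-0.09,0,0],1],[[0,0,0],[-0.1,0,0],1],[[0,0,0],[-0.09,0,0],1],[[0,0,0],[0,0,0],1],[[0,0,0],[0,0,0],1]]'

```text
time_s: 15.7
tcp_pos: [0.6391, 0.149, 0.2154]
ee_rot: [[-1.0, 0.001, -0.003], [0.001, 1.0, -0.001], [0.003, -0.001, -1.0]]
wrist_force: [0.1, -0.8, -0.3]
gripper_width: 1.0
gripper_force: 0.0
```

Run:
```python
from h import *
s=r.sense();print(s['tcp_pos'])
for n in('scene','side','wrist'):
  c=cap(n,'x_%s.png'%n)
  for d in r.cut_out('slat',n):
    m,s,a=cv2.minAreaRect(np.array([onz(c,p[::-1],.023)[:2] for p in np.argwhere(d['pixels'])],np.float32)*1000)
    print(n,round(d['score'],2),np.round(d['centre']),np.round(m),np.round(s),round(a,1))
  print(r.pinpoint('clip_grip',n)[:1], r.pinpoint('clip_grip',n)[:1] and onz(c,r.pinpoint('clip_grip',n)[0]['centre'],.088))
```

```text
[0.63906339 0.14902041 0.21540357]
scene 0.8 [216. 291.] [ 288. -306.] [201.  54.] 10.1
scene 0.78 [403. 228.] [519. 146.] [ 53. 199.] 89.6
scene 0.72 [155. 380.] [ 353. -550.] [ 45. 201.] 74.5
scene 0.68 [355. 169.] [257. 292.] [ 46. 206.] 30.4
[{'centre': [455.1, 227.8], 'score': 0.68}] [0.64685835 0.14788583 0.088     ]
side 0.88 [384. 213.] [ 271. -273.] [199.  55.] 11.1
side 0.79 [278. 324.] [515. 153.] [ 51. 193.] 89.7
side 0.78 [390. 398.] [241. 327.] [ 44. 197.] 28.6
[{'centre': [231.5, 308.1], 'score': 0.9}] [0.63694387 0.15082003 0.088     ]
[{'centre': [313.7, 227.8], 'score': 0.6}] [0.64061452 0.14660105 0.088     ]
```

View pics/x_wrist.png

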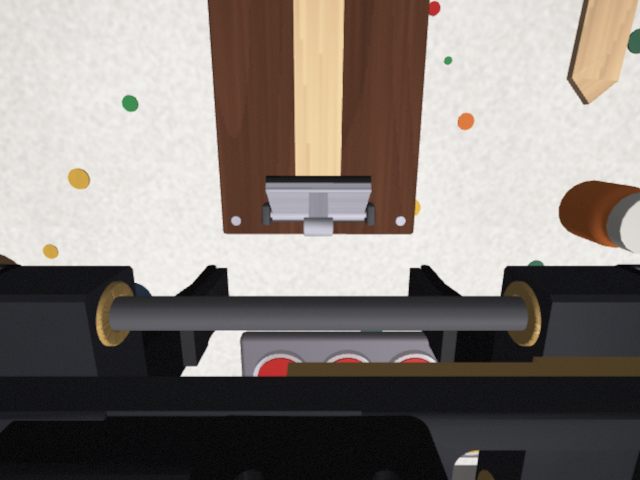

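The slat lies along the middle of the board (columns 294–343), with its end under the raised clip. Its centre is about 9 mm robot-ward of the board's centre. The roll is at (318,227). I'll go back down and pinch it.

Request:
move_arm --series '[[[0,0,0],[-0.006,0.001,0.06],1],[[0,0,0],[0,0,0.09],1],[[0,0,0],[0,0,0.09],1],[[0,0,0],[0,0,0.051],0.7],[[0,0,0],[0,0,0],0.4],[[0,0,0],[0,0,0],0],[[0,0,0],[0,0,0],0],[[0,0,0],[0,0,0],0],[[0,0,0],[0,0,0],0],[[0,0,0],[0,0,0],0],[[0,0,0],[0,0,0],0],[[0,0,0],[0,0,0],0]]'

```text
time_s: 17.65
tcp_pos: [0.6419, 0.1496, 0.072]
ee_rot: [[-1.0, 0.0, -0.0], [0.0, 1.0, -0.001], [0.0, -0.001, -1.0]]
wrist_force: [0.5, -3.4, 1.7]
gripper_width: 0.266
gripper_force: 30.0
```

Request:
move_arm --series '[[[0,0,0],[0,0,0],0],[[0,0,0],[0,0,0],0]]'

```text
time_s: 17.85
tcp_pos: [0.642, 0.1496, 0.072]
ee_rot: [[-1.0, 0.0, -0.0], [0.0, 1.0, -0.0], [0.0, -0.0, -1.0]]
wrist_force: [-0.2, -2.0, 1.5]
gripper_width: 0.274
gripper_force: 30.0
```

Request:
move_arm --series '[[[0,0,0],[0.015,0,0.0004],0],[[0,0,0],[0.015,0,0.0024],0],[[0,0,0],[0.0144,0,0.0042],0],[[0,0,0],[0.0138,0,0.006],0],[[0,0,0],[0.0128,0,0.0076],0],[[0,0,0],[0.012,0,0.0092],0],[[0,0,0],[0.0053,0,0.0053],0],[[0,0,0],[0,0,0],0],[[0,0,0],[0,0,0],0]]'

```text
time_s: 18.75
tcp_pos: [0.5989, 0.1497, 0.0551]
ee_rot: [[-1.0, -0.0, 0.002], [-0.0, 1.0, 0.0], [-0.002, 0.0, -1.0]]
wrist_force: [2.5, -4.5, 5.5]
gripper_width: 0.272
gripper_force: 30.0
```

Request:
move_arm --series '[[[0,0,0],[0.0024,0,0.0026],0],[[0,0,0],[0,0,0],0],[[0,0,0],[0,0,0],0]]'

```text
time_s: 19.05
tcp_pos: [0.5975, 0.1497, 0.0537]
ee_rot: [[-1.0, -0.0, 0.002], [-0.0, 1.0, -0.0], [-0.002, -0.0, -1.0]]
wrist_force: [3.2, -4.1, 5.9]
gripper_width: 0.271
gripper_force: 30.0
```

Request:
move_arm --series '[[[0,0,0],[0.0022,0,0.0024],0],[[0,0,0],[0,0,0],0],[[0,0,0],[0,0,0],0]]'

```text
time_s: 19.35
tcp_pos: [0.596, 0.1497, 0.0523]
ee_rot: [[-1.0, 0.0, 0.001], [0.0, 1.0, -0.0], [-0.001, -0.0, -1.0]]
wrist_force: [2.4, -4.4, 4.4]
gripper_width: 0.272
gripper_force: 30.0
```

Request:
move_arm --series '[[[0,0,0],[0.0018,0,0.0022],0],[[0,0,0],[0,0,0],0],[[0,0,0],[0,0,0],0]]'

```text
time_s: 19.65
tcp_pos: [0.5953, 0.1497, 0.0514]
ee_rot: [[-1.0, -0.0, 0.001], [-0.0, 1.0, -0.0], [-0.001, -0.0, -1.0]]
wrist_force: [1.3, -5.2, 5.7]
gripper_width: 0.272
gripper_force: 30.0
```

Request:
move_arm --series '[[[0,0,0],[0.0018,0,0.0022],0],[[0,0,0],[0,0,0],0],[[0,0,0],[0,0,0],0]]'

```text
time_s: 19.95
tcp_pos: [0.5953, 0.1498, 0.0514]
ee_rot: [[-1.0, -0.001, 0.003], [-0.001, 1.0, 0.0], [-0.003, 0.0, -1.0]]
wrist_force: [2.2, -6.3, 9.4]
gripper_width: 0.27
gripper_force: 30.0
```

The clip stopped at the expected height (TCP z 0.051) and the force rose, so the lip is on the slat. I'll release and retreat.

Request:
move_arm --series '[[[0,0,0],[0,0,-0.001],0.9],[[0,0,0],[0,0,0],0.9],[[0,0,0],[0,0,0],0.9],[[0,0,0],[0,0,0],0.9],[[0,0,0],[0,0,0],0.9],[[0,0,0],[0,0,0],0.9],[[0,0,0],[0,0,-0.04],0.9],[[0,0,0],[0,0,-0.1],0.9],[[0,0,0],[0,0,-0.1],0.9],[[0,0,0],[0,0,-0.1],0.9],[[0,0,0],[-0.08,0,0],0.9],[[0,0,0],[-0.06,0,0],0.9]]'

```text
time_s: 21.15
tcp_pos: [0.6654, 0.1505, 0.2237]
ee_rot: [[-1.0, -0.0, 0.006], [-0.0, 1.0, 0.003], [-0.006, 0.003, -1.0]]
wrist_force: [0.3, -0.3, -1.8]
gripper_width: 0.899
gripper_force: 0.0
```

Run:
```python
from h import *
for n in('scene','side','wrist'):
  c=cap(n,'y_%s.png'%n)
  for d in r.cut_out('slat',n):
    m,s,a=cv2.minAreaRect(np.array([onz(c,p[::-1],.023)[:2] for p in np.argwhere(d['pixels'])],np.float32)*1000)
    if m[0]>400: print(n,round(d['score'],2),np.round(d['centre']),np.round(m),np.round(s),round(a,1))
  for d in r.pinpoint('clip_grip',n)[:1]: print(d['score'],onz(c,d['centre'],.068))
a=cv2.imread('pics/y_scene.png')[180:300,340:500]; b=cv2.imread('pics/y_wrist.png')[0:270,140:500]
a=cv2.resize(a,(360,270),interpolation=2); cv2.imwrite('pics/y.png',np.hstack([a,b]))
```

```text
scene 0.82 [402. 228.] [500. 146.] [163.  55.] 0.5
0.79 [0.59952975 0.14397221 0.068     ]
side 0.76 [286. 326.] [501. 154.] [ 52. 174.] 88.6
0.87 [0.59748576 0.15696182 0.068     ]
wrist 0.6 [320.  62.] [530. 150.] [ 45. 110.] 89.8
0.73 [0.59728401 0.14949551 0.068     ]
```

View pics/y.png

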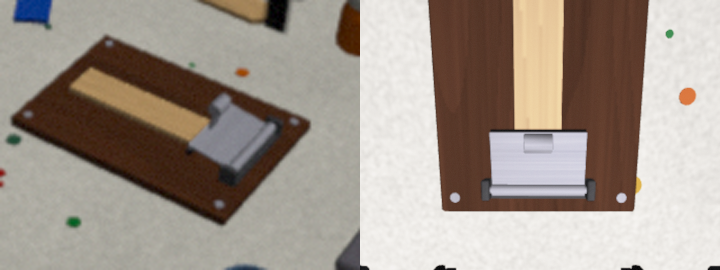

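The clip lies down on the slat, with the lip edge at about row 130 in the right-hand crop. The slat is centred and still about 8 mm robot-ward of the board's centre.

```bash
python3 -c "
from station import r
print(r.finish_job())"
```

```text
the job is handed in; nothing more can be done
None
```

I opened the clip, laid the slat flat along the middle of the board with its end under it, lowered the clip until the lip met the slat, and handed in the job at about 21 s; no verdict was returned.

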